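# Infusion pump battery into its charging cradle

### The job

Pick up the block-shaped (rectangular) battery of the infusion pump and plug it, foot down, into the charging cradle with the rectangular well, lining up its long side with the well's. Lower it in rather than dropping it, until its foot is fully home on the bottom of the well, and let go. Leave the round battery standing where it is.

Things in the scene. Friction and masses are not known exactly. Their poses are not given: they have to be found in the camera images.
- pack: Rectangular pump battery, 94 mm tall, 0.15 to 0.31 kg, standing on the table. Grey upper block 56 (x) by 42 mm (y), 34 to 94 mm above the underside, four dark ribs on top; below it the plug: a black foot 44 (x) by 30 mm (y), 34 mm high. Origin: centre of the foot's underside; x along the long side, y the short side (good to grip from above), z up. Same after a half turn.
- charger: Charging cradle for the pump battery: white block fixed to the table, 104 (x) by 90 (y) by 40 mm high, with a rectangular well in the middle of its top, long side along x. Origin: centre of its underside, z up. The other white cradle of the same size, with a round well 43 mm across, is not for this battery.
- charger_well (a point): Centre of the well's flat floor, 10 mm above the table and 30 mm below the rim; x along the well's long side, z up. Well 52 (x) by 38 mm (y); its top 6 mm slope out as a grey lead-in to 64 by 50 mm; black floor with two brass strips. When home, the battery's foot stands on this floor and its wider block is 4 mm above the rim. No pushing needed.
- round_pack: Round battery, to be left alone: grey cylinder 44 mm across over a black foot 34 mm across, 94 mm tall in all, standing upright on the table. Origin at the centre of its underside, z up.
Things that resemble listed ones, but are neither listed nor needed, are in the scene too. Leave any brown or purple look-alike of the pack alone. Leave any turquoise look-alike of the charger alone.

How it is judged:
By the outcome, as a careful person would: the job done as asked, in the order asked, and still so for the second after the job is handed in, with the robot touching nothing.
It also fails if it takes over 34 s, if anything falls off the work surface, if the arm or the gripper's body presses on something with over 40 N, if the wrist force passes 120 N, or if a joint passes its speed limit or range.

### The arm

A 7-joint arm with a two-finger parallel gripper is mounted at the origin on the work surface. World frame = base frame: x ahead of the robot, y to its left, z up, the work surface at z = 0. Lengths are in m, angles in rad, forces in N, time in s.
With the tool pointing down it reaches from about 0.425 to 0.925 m from the base axis. Payload 6.8 kg.
Tool frame: the origin (TCP) lies on the front face of the gripper's body, between the roots of the fingers; the fingertips stand 73 mm ahead of it and the grasp point (between the pads) lies 54 mm ahead of it (env.nose_length is the distance from the TCP to the fingertips, in m); z points along the fingers, y is the line along which they close (so a half turn about z gives the same grasp; the last joint's range is limited). The gripper opens to 85 mm and grips with 20 to 120 N. Pads are 22 mm wide; open, the fingers measure 114 mm over their backs; the gripper's body (76 mm by 85 mm) begins 54 mm behind the grasp point. The pads swing forward as they close: fully open they stand 13 mm farther back than shut.
Start: joints at [1.166, 0.477, 0.022, 1.555, -0.011, 1.109, -0.083], TCP at [0.197, -0.646, 0.304] pointing down, gripper open.
Joint ranges: [-2.96, 2.96], [-0.34, 2.1], [-1.41, 1.46], [0.24, 2.44], [-1.37, 4.51], [0.17, 1.92], [-2.96, 2.96]. Speed limits (rad/s): [2.39, 2.39, 3.14, 3.14, 3.14, 3.14, 3.14].

### API

Orientations are given as a unit quaternion [w, x, y, z].
In Python, from cell import env, kin, camera, calibration, job gives the robot as it stands. The module is installed in compiled form; this text tells all that it offers. Calls block until the motion is done:
- env.reach(position, orientation): joint-space move of the TCP to a pose.
- env.movel(position, velocity=0.15, rot=None, stop_force=None): straight line of the TCP; rot=None keeps the orientation; velocity is the mean speed in m/s. With stop_force (N) it stops when the force on the tool has changed by that much, and returns True; else False.
- env.goto_joints(angles): joint-space move.
- env.grip(opening, f_grip=None): finger opening in m; f_grip is the grip in N (None keeps the last); returns when the fingers have stopped.
- env.dwell(seconds).
- kin.inverse_kinematics(position, orientation): joint angles nearest the present ones, or None.
- env.get_state(): the state.
- camera(name): name is "side" or "top" or "wrist"; returns (picture, depth): 420x560x3 uint8, blue, green, red; 420x560 float32, m along the optical axis (not along the pixel's ray), 0 where there is no reading.
- calibration(name): a dict with "fx", "fy", "cx", "cy" (pixels), "rvec" (rotation vector, rad) and "tvec" (3), from world to camera coordinates, as OpenCV has them. Camera axes: x right, y down, z forward; pixel columns grow to the right and rows downward; lengths in m; the calibration is good to about 2 mm. A picture is of the moment at which its call begins: read the wrist's pose just before it. calibration takes no time and is no camera call; for the wrist camera it gives the pose at the moment of the call.
A pose or a line that the arm cannot do raises env.PlanningError and nothing moves.
- job.job_done(): hands the job in; it is judged then, once.
The state is a dict: "time": time; "qpos": joint angles; "joint_velocities": joint speeds; "joint_torque": joint torques, N m; "tcp_pos": TCP position; "orientation": TCP orientation; "force": force on the tool from outside, world axes, zero at the start; "torque": the same for the moment, N m; "opening": finger opening in m; "gripper_force": force on a finger pad.
Only numpy, scipy, OpenCV 4.12 (cv2) and the standard library are available. Lean on these libraries where they do the work, as an engineer would, in place of code of your own. Each camera call takes 0.05 s, during which the arm holds its last target. There are 200 camera calls.

## Working session

There is one attempt and no reset: what is moved stays moved. The work goes in short steps, each a Python script; the robot and the scene stay as the last script left them, time stands still between calls to the robot, and variables do not carry over. Pictures are saved under pics/ and viewed, at most 10 in all, crops included, and the job is handed in when it is done.

```bash
mkdir -p pics; cat > h.py <<'E'
import numpy as np, cv2
from cell import env, kin, camera, calibration, job
def snap(n):
    c=calibration(n); p,d=camera(n); return p,d,c
def cloud(d,c):
    v,u=np.mgrid[:d.shape[0],:d.shape[1]]
    P=np.dstack([(u-c["cx"])/c["fx"]*d,(v-c["cy"])/c["fy"]*d,d])
    R=cv2.Rodrigues(np.array(c["rvec"],float))[0]
    W=(P-np.array(c["tvec"],float).ravel())@R
    W[d<=0]=np.nan
    return W
E
python3 - <<'E'
from h import *
for n in("top","side"):
    p,d,c=snap(n); cv2.imwrite(f"pics/{n}.png",p); np.savez(f"{n}.npz",p=p,d=d,W=cloud(d,c)); print(n,c,(d>0).mean())
E
```

```text
top {'fx': 469.40655228040634, 'fy': 469.40655228040634, 'cx': 279.2799107940833, 'cy': 210.76260276003558, 'rvec': array([ 2.11692735, -2.17405628,  0.20078046]), 'tvec': array([0.06972851, 0.47443677, 1.14642162])} 0.9958460884353741
side {'fx': 429.24262972249426, 'fy': 429.24262972249426, 'cx': 282.1847532753003, 'cy': 207.99219893302939, 'rvec': array([ 2.40891903, -0.2333287 ,  0.10488742]), 'tvec': array([-0.4342435 ,  0.13828796,  0.88760122])} 0.9960926870748299
```

View pics/top.png

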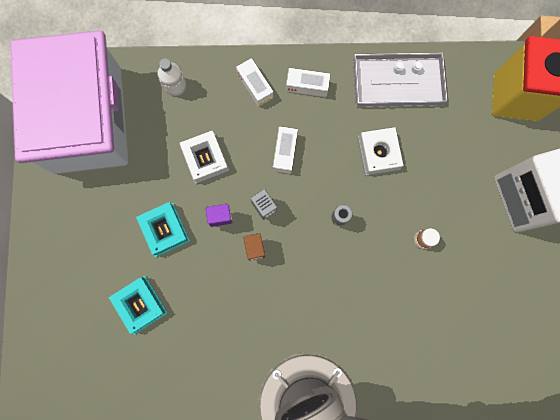

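View pics/side.png

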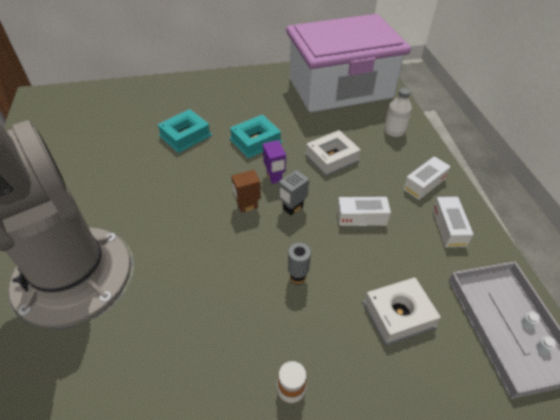

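Candidates for the pack in the top view: grey ribbed block (263,204), purple (218,215), brown (254,246) and round grey (343,214). I choose (263,204). For the cradle: white rectangular well (204,157), round well (381,151), turquoise (162,229) and (138,305). I choose (204,157).

```bash
python3 - <<'E'
from h import *
z=np.load("top.npz"); p,W=z["p"],z["W"]
def m(cx,cy,r,z0,z1):
    a=np.zeros(W.shape[:2],bool); a[cy-r:cy+r,cx-r:cx+r]=1
    a&=(W[...,2]>z0)&(W[...,2]<z1)
    q=W[a][:,:2].astype(np.float32); b=cv2.minAreaRect(q); print(a.sum(),b,np.median(W[a][:,2]),np.ptp(q,0))
m(263,204,20,.085,.105); m(204,157,32,.034,.046); m(343,214,15,.08,.105); m(218,215,14,.07,.12); m(254,246,14,.07,.12)
cv2.imwrite("pics/crop.png",cv2.resize(p[120:270,170:310],None,fx=4,fy=4,interpolation=cv2.INTER_CUBIC))
E
```

```text
402 ((0.4891197681427002, 0.09586247056722641), (0.055905602872371674, 0.041980989277362823), 31.55637550354004) 0.09344366722108248 [0.06549159 0.05993235]
1073 ((0.6276257038116455, 0.2485574632883072), (0.10593398660421371, 0.08986745029687881), 20.518213272094727) 0.039709976909785054 [0.1297645  0.11779076]
266 ((0.4568062126636505, -0.09440832585096359), (0.04175936058163643, 0.041676443070173264), 85.7913818359375) 0.09353377646308161 [0.04230976 0.04123896]
440 ((0.4649083912372589, 0.20568563044071198), (0.04220721870660782, 0.05641816183924675), 7.222748279571533) 0.09366434059832705 [0.04599756 0.05824921]
425 ((0.38470545411109924, 0.12126056849956512), (0.056456662714481354, 0.041497450321912766), 10.009537696838379) 0.09374701936100309 [0.06056085 0.04696365]
```

View pics/crop.png

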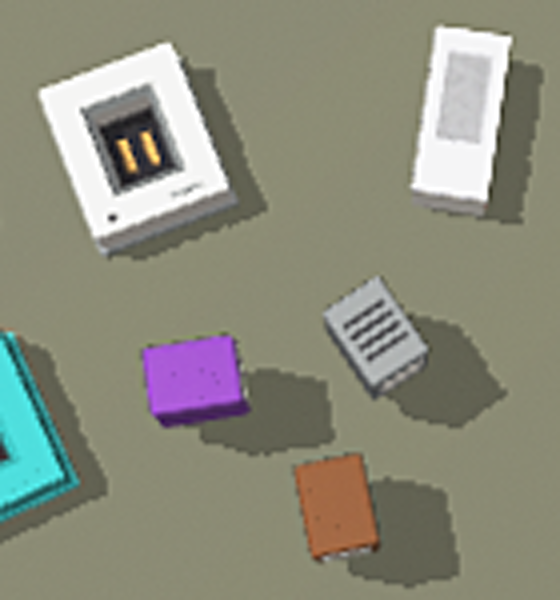

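```bash
cat >> h.py <<'E'
from scipy.spatial.transform import Rotation as Ro
def quat(deg):
    q=(Ro.from_euler("z",deg,degrees=True)*Ro.from_euler("x",180,degrees=True)).as_quat(); return q[[3,0,1,2]]
def rect(W,c,r,z0,z1):
    a=(np.hypot(W[...,0]-c[0],W[...,1]-c[1])<r)&(W[...,2]>z0)&(W[...,2]<z1)
    q=W[a]; return a.sum(),cv2.minAreaRect(q[:,:2].astype(np.float32)),np.median(q[:,2])
E
python3 - <<'E'
from h import *
for a in (31.56,-148.44):
    for P in ([.489,.096,.28],[.489,.096,.124]):
        print(a,kin.inverse_kinematics(P,quat(a)))
for a in (20.5,-159.5): print(a,kin.inverse_kinematics([.6276,.2486,.14],quat(a)))
a=min((31.56,-148.44),key=lambda a:abs(kin.inverse_kinematics([.489,.096,.28],quat(a))[6]))
env.reach([.489,.096,.28],quat(a)); env.grip(.07)
p,d,c=snap("wrist"); W=cloud(d,c); np.savez("w1.npz",p=p,d=d,W=W); cv2.imwrite("pics/w1.png",p)
print(a,rect(W,(.489,.096),.06,.085,.105)); s=env.get_state(); print(s["time"],s["tcp_pos"],s["force"],s["opening"])
E
```

```text
31.56 [ 0.35387053  0.30904693 -0.7931814   1.95443219  0.26346514  0.98310942
 -1.5834682 ]
31.56 [ 0.17761926  0.525189   -0.6125156   2.07937733  0.47831866  0.67673479
 -1.77274533]
-148.44 [ 0.62366869  0.44943138 -1.17377686  1.94124836  0.47516038  1.06708484
  1.36677053]
-148.44 [ 0.45355086  0.67056346 -0.9908699   2.06329989  0.77632195  0.83591323
  1.11846318]
20.5 [-0.08887824  0.71834117 -0.55752188  1.64533688  0.45640408  0.91095314
 -2.03312238]
-159.5 [ 0.16371099  0.88387495 -0.99344627  1.62695704  0.81593202  1.09623459
  0.86812603]
-148.44 (np.int64(3116), ((0.4850424826145172, 0.09526440501213074), (0.05571812391281128, 0.04206104576587677), 32.56196212768555), np.float64(0.093991517290327))
3.2667 [0.48904375 0.09585582 0.27997408] [-0.49845737 -0.06577172  0.24064297] 0.07013125636057055
```

View pics/w1.png

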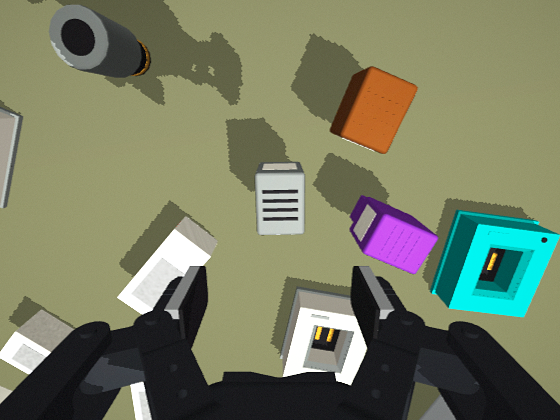

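The wrist view shows the grey ribbed pack at (280,200), fully clear around. The finger paths are free too: purple is at (395,235) and brown at (375,110).

```bash
python3 - <<'E'
from h import *
q=quat(32.5-180)
env.movel([.4855,.0953,.20],.25,rot=q)
print(env.movel([.4855,.0953,.121],.12,stop_force=15))
env.grip(.03,f_grip=45); s=env.get_state(); print(s["opening"],s["gripper_force"])
env.movel([.4855,.0953,.26],.2); s=env.get_state(); print(s["opening"],s["force"],s["time"])
env.reach([.705,.277,.29],quat(20.5-180))
p,d,c=snap("wrist"); W=cloud(d,c); np.savez("w2.npz",p=p,d=d,W=W); cv2.imwrite("pics/w2.png",p)
print(rect(W,(.627,.248),.075,.034,.046)); s=env.get_state(); print(s["time"],s["tcp_pos"])
E
```

```text
False
0.04172939171864779 45.54279327392578
0.0412666052967345 [ 0.41001716  0.36232742 -1.85468355] 5.7417
(np.int64(8489), ((0.6240357756614685, 0.24820953607559204), (0.10429742932319641, 0.09043408930301666), 20.115936279296875), np.float64(0.03991410114294103))
6.9 [0.70486408 0.27552008 0.28963476]
```

View pics/w2.png

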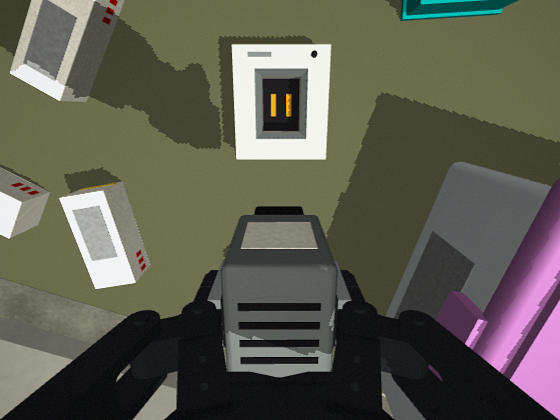

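Pack is held upright, centred at about (280,310). The charger's rectangular well is at (281,103). Next: the held pack's offset from the TCP, using the same camera.

```bash
python3 - <<'E'
from h import *
W=np.load("w2.npz")["W"]; s=env.get_state(); t=np.array(s["tcp_pos"]); o=s["orientation"]
R=Ro.from_quat(np.r_[o[1:],o[0]]); print(R.as_euler("xyz",degrees=True))
L=((W.reshape(-1,3)-t)@R.as_matrix()).reshape(W.shape)
a=np.zeros(W.shape[:2],bool); a[210:375,215:345]=1
a&=np.isfinite(L[...,0])&(abs(L[...,0])<.05)&(abs(L[...,1])<.03)
u=a&(L[...,2]>.022)&(L[...,2]<.032)
print("top",u.sum(),np.median(L[u][:,2]),cv2.minAreaRect(L[u][:,:2].astype(np.float32)))
f=a&(L[...,2]>.034)&(L[...,2]<.085)&(L[...,0]>.02)&(abs(L[...,1])<.015)
A=np.c_[L[f][:,1:],np.ones(f.sum())]; print("front: x=a*y+b*z+c",np.linalg.lstsq(A,L[f][:,0],rcond=None)[0],np.median(L[f],0))
E
```

```text
[-1.79937581e+02 -5.13082895e-02 -1.59548780e+02]
top 12378 0.028374598812256405 ((0.005005868151783943, 0.0019346605986356735), (0.047590527683496475, 0.04846915975213051), 89.6565170288086)
front: x=a*y+b*z+c [0.00377813 0.00347043 0.02864875] [2.88496274e-02 4.90963971e-05 5.19722042e-02]
```

```bash
python3 - <<'E'
from h import *
q=quat(20.2-180); x,y=.6248,.2485
env.reach([x,y,.23],q)
env.movel([x,y,.172],.1,rot=q)
print(env.movel([x,y,.140],.05,stop_force=8),env.get_state()["tcp_pos"],env.get_state()["force"])
print(env.movel([x,y,.1285],.02,stop_force=6)); s=env.get_state(); print(s["tcp_pos"],s["force"],s["torque"],s["opening"],s["time"])
p,d,c=snap("side"); cv2.imwrite("pics/s2.png",cv2.resize(p[80:230,230:430],None,fx=3,fy=3))
E
```

```text
False [0.62489228 0.24866953 0.14014333] [-0.12887851 -0.01316265 -0.56503727]
True
[0.62498679 0.24855228 0.13189216] [-0.50777708 -0.8975957   4.43916452] [-0.11288188  0.08401216  0.03018205] 0.04143778510130025 9.3833
```

View pics/s2.png

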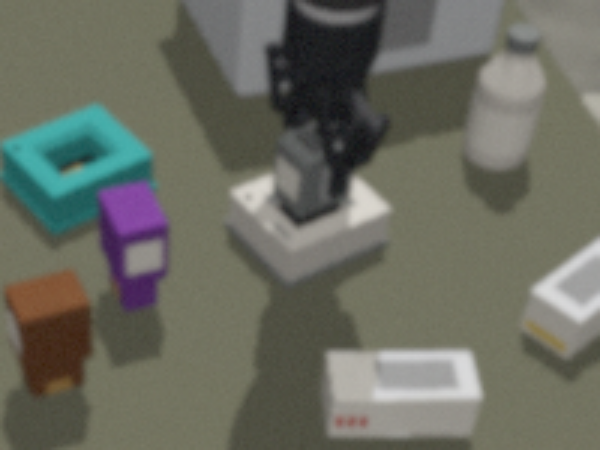

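The pack is seen in the well at (315,195), with contact at the expected floor height. Release, retreat and check.

```bash
python3 - <<'E'
from h import *
env.grip(.065); s=env.get_state(); x,y,z=s["tcp_pos"]
env.movel([x,y,.25],.12)
env.reach([.70,.277,.32],quat(20.2-180)); env.dwell(.3)
p,d,c=snap("wrist"); W=cloud(d,c); cv2.imwrite("pics/w3.png",p)
print(rect(W,(.624,.248),.075,.034,.046)); print(rect(W,(.624,.248),.06,.095,.118))
a=(np.hypot(W[...,0]-.624,W[...,1]-.248)<.06)&(W[...,2]>.095)&(W[...,2]<.118)
q=W[a]; q=q[q[:,2]>np.median(q[:,2])-.004]; print(np.linalg.lstsq(np.c_[q[:,:2]-[.624,.248],np.ones(len(q))],q[:,2],rcond=None)[0])
s=env.get_state(); print(s["time"],s["force"])
E
```

```text
(np.int64(5603), ((0.6243012547492981, 0.248177632689476), (0.10370133072137833, 0.0901399478316307), 20.400833129882812), np.float64(0.04008367608647806))
(np.int64(3252), ((0.6246500015258789, 0.24864545464515686), (0.05555448308587074, 0.04202299565076828), 20.339391708374023), np.float64(0.1039935927651616))
[-0.0013895  -0.00143696  0.10391671]
11.7917 [-0.41104386 -0.30180008 -0.03095953]
```

View pics/w3.png

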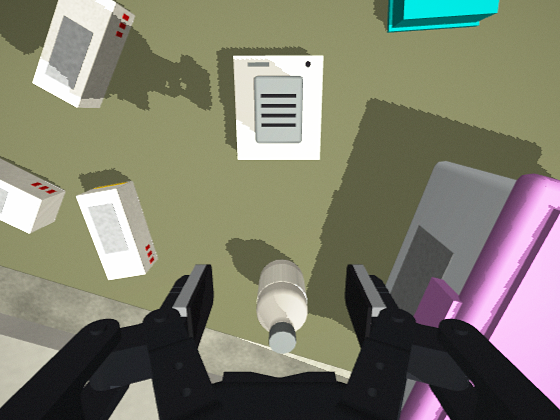

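The pack sits at (278,109), level and centred in the well. Its top is at 104 mm, so it is fully home.

```bash
python3 -c "
from h import *
print(job.job_done())"
```

```text
the job is handed in; nothing more can be done
None
```

The rectangular battery is fully home in the charging cradle with the rectangular well, level and lined up. The gripper has let go and is clear, the round battery was left alone, and the job was handed in at about 12 s.

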